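# Fill the sample tray with the bareheaded toy ducks

## Robot

A 6-joint arm with a two-finger parallel gripper is mounted at the origin on the work surface. World frame = base frame: x ahead of the robot, y to its left, z up, the work surface at z = 0. Lengths are in m, angles in rad, forces in N, time in s.
With the tool pointing down it reaches from about 0.35 to 0.975 m from the base axis. Payload 4.9 kg.
Tool frame: the origin (TCP) lies at the very end of the fingers, on their centre line; the grasp point (between the pads) lies 19 mm behind it; z points along the fingers, x is the direction in which the jaws open and shut, and the axes are right-handed (so a half turn about z gives the same grasp; the last joint's range is limited). The gripper opens to 85 mm and grips with 20 to 120 N. Pads are 22 mm wide; open, the fingers measure 114 mm over their backs; the gripper's body (76 mm by 85 mm) begins 54 mm behind the grasp point. The pads swing forward as they close: fully open they stand 13 mm farther back than shut.
Start: joints at [-1.426, 0.053, 1.613, -0, 1.476, -0.119], TCP at [0.163, -0.603, 0.231] pointing down, gripper open.
Joint ranges: [-3.01, 3.01], [-1.01, 2.22], [0.06, 2.58], [-1.02, 4.17], [0.09, 2.62], [-3.14, 3.14]. Speed limits (rad/s): [2.57, 2.57, 3.14, 3.14, 3.14, 3.14].

## Interface

Orientations are given as a rotation vector (axis times angle).
In Python, from station import ctrl gives the robot as it stands.
- The arm moves only by the shell command python3 -m handwheel 'ROWS' [OPENING] [FORCE]. ROWS is a JSON object of lists of equal length, an entry for each row: "offset": the shift along the world's x, y, z in units of 40 mm (1.0 is 40 mm), a list of three; "roll": the turn about the world's z in units of 6 degrees (1.0 is 6 degrees). A call has exactly 10 rows; each row is the pose to reach, as a shift and turn from the pose commanded when the call began; what a row does not reach only later rows make up. A row lasts 1/10 s, in which the tool goes at most 50 mm and 8.59 degrees, less where a joint would pass 70% of its speed; a pose out of reach is approached as far as the arm can. A call with a gripper value outside its range is refused whole. OPENING is the finger opening in mm, from 0 to 85.4, set as the call begins (- or left out, the last holds). The fingers move at their own pace and stop on an object; FORCE is the grip in N (left out, the last holds). Time passes only in rows, so rows that repeat a pose let the fingers close, or fill a call up. It gives the time, the measured TCP pose, the force and the opening at its end, in the units of the state.
- ctrl.get_obs(): the state, without advancing time (a new reading comes with each control period).
- ctrl.get_image(name): name is "scene" or "side" or "wrist"; returns a dict with "img" (384x512x3 uint8, red, green, blue), "fx", "fy", "cx", "cy" (pixels), "T" (4x4, takes a point from camera to world coordinates). Camera axes: x right, y down, z forward; pixel columns grow to the right and rows downward; lengths in m; the calibration is good to about 2 mm. A picture is of the moment at which its call begins. There is no depth.
- ctrl.finish_job(): hands the job in, once; it reports no verdict.
The state is a dict: "t": time; "q": joint angles; "dq": joint speeds; "effort": joint torques, N m; "tool_pos": TCP position; "tool_rot": TCP orientation; "contact_force": force on the tool from outside, world axes, zero at the start; "wrist_torque": the same for the moment, N m; "opening": finger opening in m.
Only numpy, scipy, OpenCV 4.12 (cv2) and the standard library are available. Lean on these libraries where they do the work, as an engineer would, in place of code of your own. Each camera call takes 0.05 s, during which the arm holds its last target.

## Task

Fill the sample tray: stand the three bareheaded ducks upright in its three nests, the small one in the small nest, the medium in the medium and the large in the large, each facing along its nest (beak to either end). Put them in rather than dropping them, let go of them all, and leave the two ducks with sun hats, the paint jar and the tape roll where they are.

Things in the scene. Friction and masses are not known exactly. Their poses are not given: they have to be found in the camera images.
- small_duck_mid (a point): Small bareheaded vinyl duck, rigid, loose (blue body, yellow head): 56.0 mm long, 42.0 wide, 61.6 high, about 40 g. Point on the head's axis over mid-body, half-way up (30.8 above the underside); x to the beak, z up. Head: round barrel 28.0 across, straight 31.5 to 54.6 above the underside; grip it along y at 46.2. Beak sticks out 9.1 from the head; body shoulders end at 25.9.
- medium_duck_mid (a point): Medium bareheaded vinyl duck, rigid, loose (blue body, yellow head): 72.0 mm long, 54.0 wide, 79.2 high, about 70 g. Point on the head's axis over mid-body, half-way up (39.6 above the underside); x to the beak, z up. Head: round barrel 36.0 across, straight 40.5 to 70.2 above the underside; grip it along y at 59.4. Beak sticks out 11.7 from the head; body shoulders end at 33.3.
- large_duck_mid (a point): Large bareheaded vinyl duck, rigid, loose (blue body, yellow head): 88.0 mm long, 66.0 wide, 96.8 high, about 120 g. Point on the head's axis over mid-body, half-way up (48.4 above the underside); x to the beak, z up. Head: round barrel 44.0 across, straight 49.5 to 85.8 above the underside; grip it along y at 72.6. Beak sticks out 14.3 from the head; body shoulders end at 40.7.
- hat_medium_mid (a point): A look-alike that stays where it is: toy duck of the medium size wearing a moulded yellow sun hat (round flat brim 54.0 mm in diameter, wider than the head, with a low crown), 90.0 high with the hat. The point is on the head's axis, half-way up (45.0 above its underside); x to the beak, z up. Loose.
- hat_large_mid (a point): A look-alike that stays where it is: toy duck of the large size wearing a moulded yellow sun hat (round flat brim 66.0 mm in diameter, wider than the head, with a low crown), 110.0 high with the hat. The point is on the head's axis, half-way up (55.0 above its underside); x to the beak, z up. Loose.
- small_nest: Small nest: fixed oblong dark-wood frame with pale floor, one of three in a row along y, 110 mm apart, in any order, in a fixed light-wood tray (150 x 360, rim 26 above the bench). Opening 72.0 along x, 58.0 along y, walls 7 thick; 8 to spare round its duck. Origin: centre of its underside, 10 above the bench; inner floor 4 above the origin, rim 22. z up.
- medium_nest: Medium nest: fixed oblong dark-wood frame with pale floor, one of three in a row along y, 110 mm apart, in any order, in a fixed light-wood tray (150 x 360, rim 26 above the bench). Opening 88.0 along x, 70.0 along y, walls 7 thick; 8 to spare round its duck. Origin: centre of its underside, 10 above the bench; inner floor 4 above the origin, rim 22. z up.
- large_nest: Large nest: fixed oblong dark-wood frame with pale floor, one of three in a row along y, 110 mm apart, in any order, in a fixed light-wood tray (150 x 360, rim 26 above the bench). Opening 104.0 along x, 82.0 along y, walls 7 thick; 8 to spare round its duck. Origin: centre of its underside, 10 above the bench; inner floor 4 above the origin, rim 22. z up.
- paint_jar_mid (a point): Bystander: closed paint jar, 52 mm in diameter, 75 high, loose on the bench. Point on its axis half-way up.
- tape_roll_mid (a point): Bystander: roll of packing tape lying flat, 84 mm in diameter, 24 high, loose on the bench. Point at its centre half-way up.
Things that resemble listed ones, but are neither listed nor needed, are in the scene too. Leave any green look-alike of the part that bears paint_jar_mid alone.

How it is judged:
At the end, for the whole second after the job is handed in: Each bareheaded duck stands in its own-size nest: within 15 mm of its centre, under 6 mm above the floor, upright within 0.15 rad, along it within 0.4 rad, released, at rest. Hatted ducks, jar and tape within 25 mm of their starts; hatted ducks and jar upright within 0.15 rad (horizontal distance between small_duck_mid and small_nest below 0.015 m and z of small_duck_mid in the frame of small_nest below 0.0408 m and angle between each of small_duck_mid, medium_duck_mid, large_duck_mid, hat_medium_mid, hat_large_mid, paint_jar_mid's own z axis and vertical below 0.15 rad and angle between the x axis of small_duck_mid and the x axis of small_nest, either way round below 0.4 rad and linear speed of each of small_duck, medium_duck, large_duck below 0.02 m/s and contact force between each of small_duck, medium_duck, large_duck and the fingers below 0.05 N and horizontal distance between medium_duck_mid and medium_nest below 0.015 m and z of medium_duck_mid in the frame of medium_nest below 0.0496 m and angle between the x axis of medium_duck_mid and the x axis of medium_nest, either way round below 0.4 rad and horizontal distance between large_duck_mid and large_nest below 0.015 m and z of large_duck_mid in the frame of large_nest below 0.0584 m and angle between the x axis of large_duck_mid and the x axis of large_nest, either way round below 0.4 rad and distance of each of hat_medium_mid, hat_large_mid, paint_jar_mid, tape_roll_mid from where it was at the start of the episode below 0.025 m); the robot touches nothing.
It fails at once if a bareheaded duck is dropped or thrown (faster than 0.9 m/s out of the fingers, some 4 cm of free fall) ((linear speed of small_duck above 0.9 m/s and contact force between small_duck and the fingers below 0.05 N) or (linear speed of medium_duck above 0.9 m/s and contact force between medium_duck and the fingers below 0.05 N) or (linear speed of large_duck above 0.9 m/s and contact force between large_duck and the fingers below 0.05 N)).
It fails at once if the medium hatted duck is moved more than 25 mm (distance of hat_medium_mid from where it was at the start of the episode above 0.025 m).
It fails at once if the large hatted duck is moved more than 25 mm (distance of hat_large_mid from where it was at the start of the episode above 0.025 m).
It fails at once if the paint jar is moved more than 25 mm (distance of paint_jar_mid from where it was at the start of the episode above 0.025 m).
It fails at once if the tape roll is moved more than 25 mm (distance of tape_roll_mid from where it was at the start of the episode above 0.025 m).
It also fails if it takes over 88 s, if anything falls off the work surface, if the arm or the gripper's body presses on something with over 40 N, if the wrist force passes 120 N, or if a joint passes its speed limit or range.

## Working session

There is one attempt and no reset: what is moved stays moved. The work goes in short steps, Python scripts to look and compute and a shell command to move; the robot and the scene stay as the last step left them, time stands still between calls to the robot, and variables do not carry over. Pictures are saved under pics/ and viewed, and the job is handed in when it is done.

```bash
ls; mkdir -p pics
python3 - <<'E'
from station import ctrl
import cv2, numpy as np, pickle
d={}
for n in ["scene","side","wrist"]:
    r=ctrl.get_image(n); d[n]=r
    cv2.imwrite(f"pics/{n}0.png",cv2.cvtColor(cv2.resize(r["img"],(800,600),interpolation=cv2.INTER_CUBIC),cv2.COLOR_RGB2BGR))
    print(n,r["fx"],r["fy"],r["cx"],r["cy"]);print(np.round(r["T"],3))
pickle.dump(d,open("img0.pkl","wb"))
o=ctrl.get_obs();print(o)
E
```

```text
pics
scene 367.6054462680587 367.6054462680587 252.71464796497997 187.96002509499544
[[-0.306  0.81  -0.5    1.084]
 [ 0.952  0.263 -0.156  0.175]
 [ 0.005 -0.524 -0.852  0.971]
 [ 0.     0.     0.     1.   ]]
side 424.9369484034433 424.9369484034433 248.89392433159128 195.71332626159776
[[-0.999 -0.027  0.024  0.513]
 [-0.035  0.64  -0.768  0.823]
 [ 0.006 -0.768 -0.64   0.741]
 [ 0.     0.     0.     1.   ]]
wrist 303.95192989872777 303.95192989872777 252.62559137769702 190.54586113114567
[[ 0.262 -0.921 -0.289  0.237]
 [-0.965 -0.251 -0.076 -0.583]
 [-0.003  0.299 -0.954  0.373]
 [ 0.     0.     0.     1.   ]]
{'t': 0.15, 'q': array([-1.42600228e+00,  5.32573157e-02,  1.61402099e+00, -1.10623975e-06,
        1.47600182e+00, -1.18988881e-01]), 'dq': array([ 0.00126471, -0.00146301, -0.00380419, -0.00113971, -0.00014053,
       -0.00042755]), 'effort': array([ 4.47682414e-04, -3.94244456e+01, -3.70720160e+01, -1.18462322e-04,
        4.74555156e-03, -3.93694080e-06]), 'tool_pos': array([ 0.16289244, -0.6028762 ,  0.23028781]), 'tool_rot': array([-2.49335375e+00,  1.90929158e+00,  1.89883709e-03]), 'contact_force': array([-0.37881802,  0.18773044,  0.45143762]), 'wrist_torque': array([-0.01506577,  0.01344024, -0.02936388]), 'opening': 0.08520745554897181}
```

View pics/scene0.png

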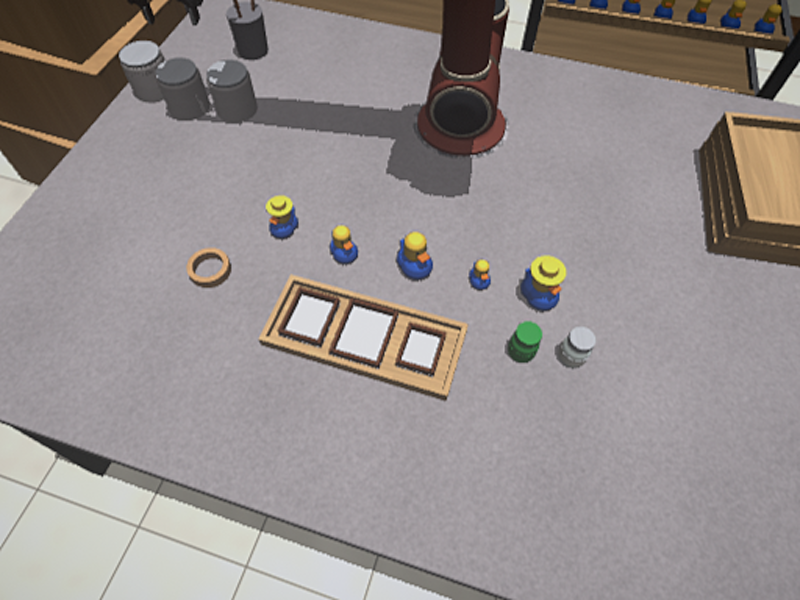

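View pics/side0.png

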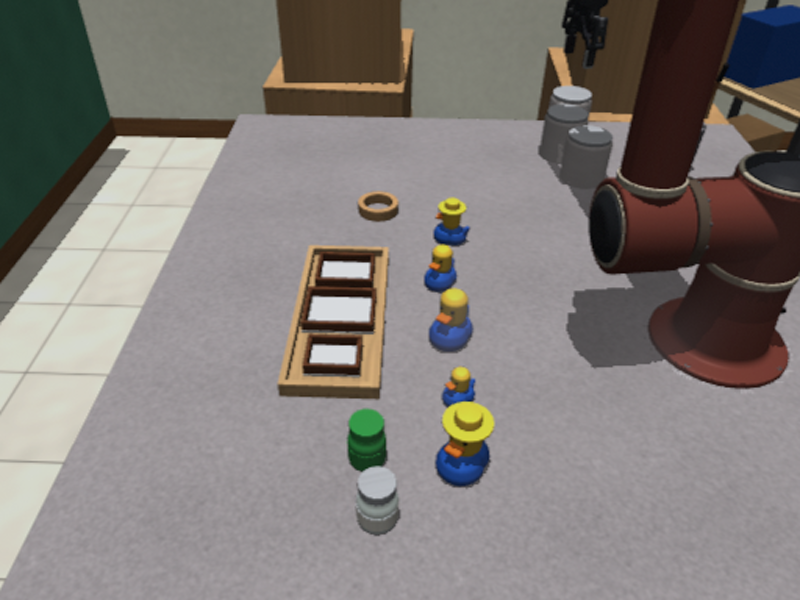

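View pics/wrist0.png

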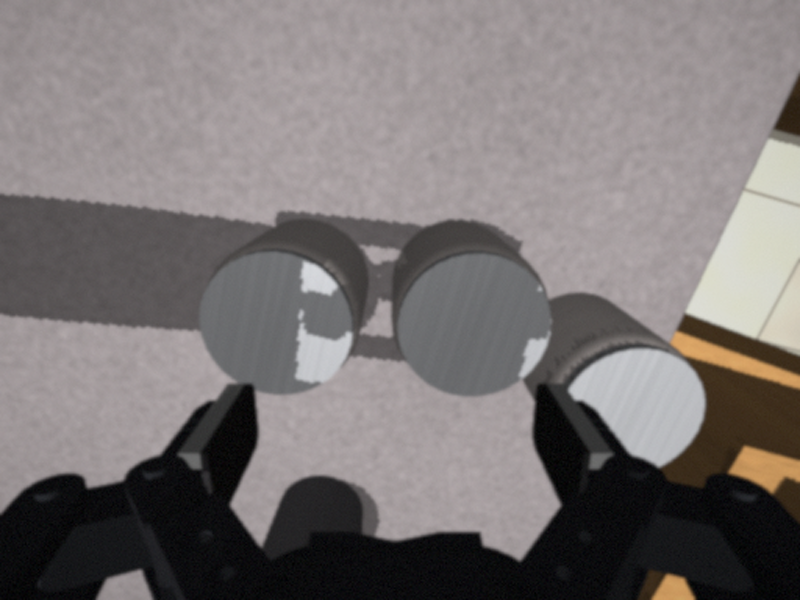

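```bash
cat > h.py <<'E'
import numpy as np, cv2
def ray(r,u,v):
    d=np.array([(u-r["cx"])/r["fx"],(v-r["cy"])/r["fy"],1.]);T=np.array(r["T"]);d=T[:3,:3]@d
    return T[:3,3],d
def atz(r,u,v,z):
    c,d=ray(r,u,v);return c+d*(z-c[2])/d[2]
def proj(r,p):
    T=np.array(r["T"]);q=T[:3,:3].T@(np.array(p)-T[:3,3]);return q[0]/q[2]*r["fx"]+r["cx"],q[1]/q[2]*r["fy"]+r["cy"]
def tri(rs,uvs):
    A=np.zeros((3,3));b=np.zeros(3)
    for r,(u,v) in zip(rs,uvs):
        c,d=ray(r,u,v);d=d/np.linalg.norm(d);P=np.eye(3)-np.outer(d,d);A+=P;b+=P@c
    return np.linalg.solve(A,b)
def blobs(m,mn=5):
    n,l,s,c=cv2.connectedComponentsWithStats(m.astype(np.uint8));return [(s[i][4],c[i],s[i][:4]) for i in range(1,n) if s[i][4]>=mn]
def masks(im):
    h=cv2.cvtColor(im,cv2.COLOR_RGB2HSV);H,S,V=[h[...,i].astype(int) for i in range(3)]
    return dict(yel=(H>=20)&(H<=33)&(S>150)&(V>110),ora=(H>=4)&(H<17)&(S>190)&(V>120),blu=(H>100)&(H<125)&(S>150),wht=(S<25)&(V>200))
E
python3 - <<'E'
import pickle;from h import *
d=pickle.load(open("img0.pkl","rb"))
for n in ["scene","side"]:
    r=d[n];m=masks(r["img"])
    for k in m:
        print(n,k)
        for a,c,b in blobs(m[k]):
            if 90<c[1]<350 and 100<c[0]<460 and a<3000: print(a,np.round(c,1),b)
for n,(x0,y0,w,h) in dict(scene=(160,110,240,150),side=(170,110,160,240)).items():
    f=800/w if w>h else 600/h
    im=d[n]["img"][y0:y0+h,x0:x0+w]
    cv2.imwrite(f"pics/{n}_crop.png",cv2.cvtColor(cv2.resize(im,None,fx=f if f*h<=600 else 600/h,fy=f if f*h<=600 else 600/h,interpolation=cv2.INTER_CUBIC),cv2.COLOR_RGB2BGR))
E
```

```text
scene yel
118 [178.4 131.2] [171 126  16  12]
66 [218.1 148.7] [213 145  11   8]
107 [265.4 154.2] [259 149  14  11]
240 [350.7 172.4] [340 164  22  19]
42 [308.4 169.9] [305 167   8   7]
scene ora
scene blu
16 [187.9 139.2] [187 133   3  11]
28 [180.9 146.5] [176 144  10   5]
7 [212.1 157.4] [212 155   2   6]
112 [265.2 168.7] [255 154  22  21]
33 [217.3 161.6] [214 159   8   6]
24 [226.  161.2] [223 158   6   7]
44 [306.9 179.8] [301 173  13  12]
56 [350.7 192.2] [343 188  15   9]
scene wht
493 [197.5 202.4] [183 189  30  28]
762 [232.6 212.8] [215 196  36  35]
82 [373.2 217. ] [366 210  15  13]
369 [268.9 223. ] [257 212  24  23]
1587 [128.2 338.3] [ 90 317  76  44]
side yel
135 [289.  132.2] [281 127  17  11]
82 [282.8 160.8] [277 156  12  10]
145 [290.  190.3] [283 185  16  11]
82 [294.7 239.5] [290 235  11  10]
651 [299.2 269.8] [284 257  32  26]
side ora
19 [278.2 169.7] [275 168   7   4]
56 [290.1 287.8] [285 284  11   9]
side blu
190 [287.8 150. ] [278 143  22  14]
180 [280.6 178.2] [272 171  20  14]
94 [284.9 212.1] [276 206  21  11]
141 [293.4 252.6] [284 243  20  16]
536 [295.3 298.5] [279 284  34  27]
side wht
261 [221.1 172. ] [207 167  29  11]
531 [217.4 197.2] [198 190  39  15]
298 [213.  226.2] [199 221  28  12]
```

```bash
sleep 1; ls pics
```

```text
scene0.png
scene_crop.png
side0.png
side_crop.png
wrist0.png
```

View pics/scene_crop.png

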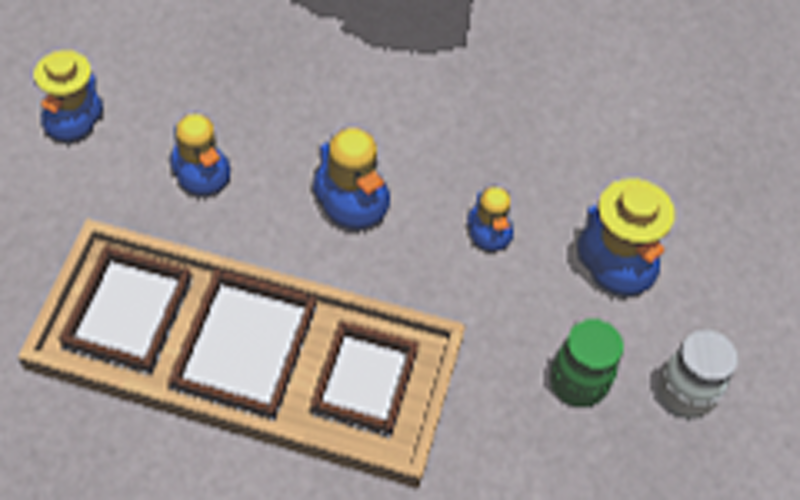

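View pics/side_crop.png

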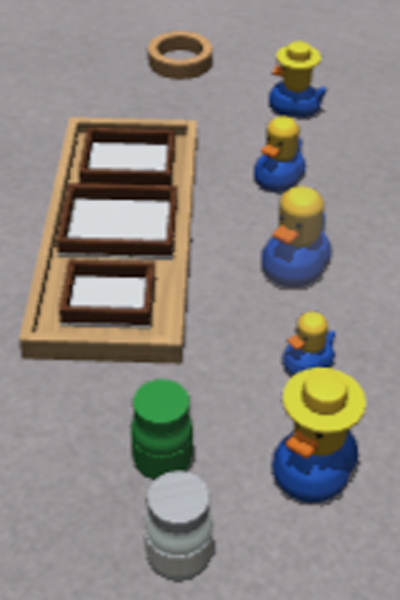

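Run:
```python
import pickle;from h import *
d=pickle.load(open("img0.pkl","rb"))
S,D=d["scene"],d["side"]
P=dict(hatM=((178.4,131.2),(289,132.2)),med=((218.1,148.7),(282.8,160.8)),lar=((265.4,154.2),(290,190.3)),sma=((308.4,169.9),(294.7,239.5)),hatL=((350.7,172.4),(299.2,269.8)),
 nM=((197.5,202.4),(221.1,172)),nL=((232.6,212.8),(217.4,197.2)),nS=((268.9,223),(213,226.2)))
# crop px scene: /3.333+ (160,110); side /2.5+(170,110)
c=lambda a,b:((a[0]/3.3333+160,a[1]/3.3333+110),(b[0]/2.5+170,b[1]/2.5+110))
P.update(bM=c((209,157),(271,151)),bL=c((370,183),(286,234)),bS=c((501,223),(296,342)),jar=c((708,353),(178,493)),green=c((594,340),(161,401)),)
for k,(a,b) in P.items(): print(k,np.round(tri([S,D],[a,b]),4), [np.round(np.subtract(proj(r,tri([S,D],[a,b])),p),1) for r,p in ((S,a),(D,b))])
for k,z in dict(nM=.014,nL=.014,nS=.014,).items(): print(k,atz(S,*P[k][0],z),atz(D,*P[k][1],z))
for k in ["nM","nL","nS"]:
    pass
print("tape",atz(S,209/800*512,267/600*384,.012),atz(D,378/800*512,206/600*384,.012))
```

```text
hatM [ 0.4284 -0.2779  0.0735] [array([-0. , -0.2]), array([-0.1,  0.1])]
med [ 0.4505 -0.1361  0.068 ] [array([-0. , -0.3]), array([-0.2,  0.2])]
lar [0.4375 0.0119 0.0844] [array([-0. , -0.3]), array([-0.2,  0.2])]
sma [0.4299 0.1469 0.0514] [array([-0. , -0.2]), array([-0.2,  0.2])]
hatL [0.4288 0.267  0.0898] [array([0. , 0.1]), array([ 0.1, -0.1])]
nM [ 0.6227 -0.1402  0.0207] [array([-0.1, -0.5]), array([-0.4,  0.4])]
nL [ 0.6231 -0.03    0.0201] [array([-0.1, -0.5]), array([-0.5,  0.4])]
nS [0.6231 0.0805 0.0211] [array([-0.1, -0.3]), array([-0.3,  0.3])]
bM [ 0.4621 -0.1181  0.0479] [array([-0.1, -0.4]), array([-0.3,  0.3])]
bL [0.4513 0.0344 0.0593] [array([-0.1, -0.6]), array([-0.6,  0.5])]
bS [0.4438 0.1578 0.0383] [array([-0.1, -0.3]), array([-0.3,  0.3])]
jar [0.5408 0.3495 0.0745] [array([-0.1, -0.3]), array([-0.4,  0.3])]
green [0.558  0.2589 0.0724] [array([0. , 0.2]), array([ 0.2, -0.1])]
nM [ 0.62099206 -0.14148465  0.014     ] [ 0.62272111 -0.1509788   0.014     ]
nL [ 0.6216665  -0.03035132  0.014     ] [ 0.62294773 -0.03875931  0.014     ]
nS [0.62063715 0.08035874 0.014     ] [0.6235205  0.07220332 0.014     ]
tape [ 0.57644846 -0.3759828   0.012     ] [ 0.57389228 -0.37552464  0.012     ]
```

```bash
python3 -m handwheel '{"offset":[[0.3,0.5,0.8],[0.9,1.5,1.2],[1.5,2.6,1.2],[2.1,3.7,1.2],[2.7,4.8,1.2],[3.3,5.9,1.2],[3.9,7.0,1.2],[4.5,8.1,1.2],[5.1,9.2,1.2],[5.7,10.3,1.2]],"roll":[0,0,0,0,0,0,0,0,0,0]}' 85
```

```text
t: 1.15
tool_pos: [0.3909, -0.1902, 0.2792]
tool_rot: [-2.494, 1.911, -0.001]
contact_force: [1.0, -0.2, 1.1]
opening: 0.0852
```

```bash
python3 -m handwheel '{"offset":[[0.3,1,0],[0.6,2,0],[0.9,3,0],[1.2,4,0],[1.4,4.8,0],[1.4,5,0],[1.4,5,0],[1.4,5,0],[1.4,5,0],[1.4,5,0]],"roll":[0,0,0,0,0,0,0,0,0,0]}'
python3 - <<'E'
from station import ctrl
import cv2,pickle
r=ctrl.get_image("wrist");pickle.dump((r,ctrl.get_obs()),open("w1.pkl","wb"))
cv2.imwrite("pics/w1.png",cv2.cvtColor(cv2.resize(r["img"],(800,600),interpolation=cv2.INTER_CUBIC),cv2.COLOR_RGB2BGR))
print(r["T"],ctrl.get_obs()["tool_pos"])
E
```

```text
t: 2.15
tool_pos: [0.4464, 0.0067, 0.2793]
tool_rot: [2.492, -1.912, 0.0]
contact_force: [-0.6, 0.4, 0.2]
opening: 0.0851
[[ 2.59843802e-01 -9.21304004e-01 -2.89275180e-01  5.20089243e-01]
 [-9.65650530e-01 -2.48066613e-01 -7.73434531e-02  2.64188373e-02]
 [-5.02681214e-04  2.99435948e-01 -9.54116272e-01  4.21744448e-01]
 [ 0.00000000e+00  0.00000000e+00  0.00000000e+00  1.00000000e+00]] [0.4464623  0.00685642 0.27933707]
```

View pics/w1.png

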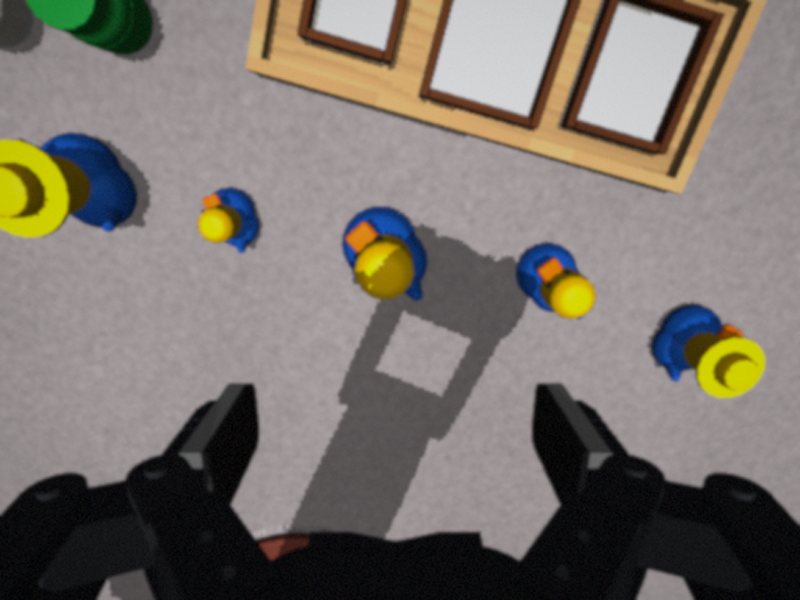

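```bash
cat > fit.py <<'E'
from h import *
from scipy.optimize import minimize
def full(im):
    h=cv2.cvtColor(im,cv2.COLOR_RGB2HSV);H,S,V=[h[...,i].astype(int) for i in range(3)]
    return dict(yel=(H>=19)&(H<=35)&(S>140)&(V>50),ora=(H>=3)&(H<18)&(S>185)&(V>110),blu=(H>100)&(H<130)&(S>130)&(V>40))
def circ(c,R,z,yaw,n=40,a=None):
    a=a or R;t=np.linspace(0,2*np.pi,n);p=np.c_[R*np.cos(t),a*np.sin(t)]
    M=np.array([[np.cos(yaw),-np.sin(yaw)],[np.sin(yaw),np.cos(yaw)]]);p=p@M.T
    return np.c_[p[:,0]+c[0],p[:,1]+c[1],np.full(n,z)]
def model(x,y,yaw,L,z0=0):
    k=L/56.
    A=[]
    for zz,f in ((31.5,1),(43,1),(54.6,1),(58,.85),(61.6,.15)): A.append(circ((x,y),.014*k*f,z0+zz*k/1000,0))
    e=np.array([np.cos(yaw),np.sin(yaw)]);
    return np.vstack(A), np.array([x+e[0]*.019*k,y+e[1]*.019*k])
E
python3 - <<'E'
import pickle;from fit import *
r,o=pickle.load(open("w1.pkl","rb"));m=full(r["img"]);vis=cv2.resize(r["img"],None,fx=4,fy=4,interpolation=cv2.INTER_CUBIC)
s=512/800
G=dict(small=(56,218*s,225*s),large=(88,385*s,268*s),medium=(72,572*s,297*s))
for n,(L,u,v) in G.items():
    k=L/56
    g=atz(r,u,v,.052*k)[:2]
    # yellow blob nearest
    def pick(mm,u,v,rad):
        nn,l,st,c=cv2.connectedComponentsWithStats(mm.astype(np.uint8))
        i=min((i for i in range(1,nn) if st[i][4]>10),key=lambda i:np.hypot(*(c[i]-(u,v))));return l==i,c[i],st[i][4]
    ym,yc,ya=pick(m["yel"],u,v,0);om,oc,oa=pick(m["ora"],u,v,0)
    cnt=max(cv2.findContours(ym.astype(np.uint8),cv2.RETR_EXTERNAL,cv2.CHAIN_APPROX_NONE)[0],key=len)
    H=np.zeros(ym.shape,np.uint8)
    def cost(p):
        A,b=model(p[0],p[1],0,L);q=np.array([proj(r,a) for a in A])*16
        I=np.zeros((ym.shape[0],ym.shape[1]),np.uint8)
        hull=cv2.convexHull(q.astype(np.float32)).astype(np.int32);cv2.fillConvexPoly(I,hull,1,cv2.LINE_8,4)
        a=I.astype(bool);tgt=ym|om
        return 1-(a&tgt).sum()/(a|tgt).sum()
    # grid
    best=min(((cost((g[0]+dx,g[1]+dy)),g[0]+dx,g[1]+dy) for dx in np.arange(-.016,.0161,.001) for dy in np.arange(-.016,.0161,.001)))
    _,x,y=best
    for zb in (40,44,48):
        b=atz(r,*oc,zb*k/1000)[:2]-[x,y];print(n,np.round(best,4),"ya",ya,oa,"beak z",zb,"r/k mm",round(np.linalg.norm(b)*1e3/k,1),"yaw",round(np.degrees(np.arctan2(b[1],b[0])),1))
E
```

```text
small [0.2435 0.4305 0.1478] ya 478 58 beak z 40 r/k mm 16.3 yaw 33.3
small [0.2435 0.4305 0.1478] ya 478 58 beak z 44 r/k mm 16.3 yaw 27.8
small [0.2435 0.4305 0.1478] ya 478 58 beak z 48 r/k mm 16.4 yaw 22.3
large [0.2129 0.4373 0.0147] ya 1137 187 beak z 40 r/k mm 16.0 yaw 54.1
large [0.2129 0.4373 0.0147] ya 1137 187 beak z 44 r/k mm 16.3 yaw 51.8
large [0.2129 0.4373 0.0147] ya 1137 187 beak z 48 r/k mm 16.8 yaw 49.5
medium [ 0.208   0.4511 -0.1332] ya 727 124 beak z 40 r/k mm 15.3 yaw 53.7
medium [ 0.208   0.4511 -0.1332] ya 727 124 beak z 44 r/k mm 16.9 yaw 55.2
medium [ 0.208   0.4511 -0.1332] ya 727 124 beak z 48 r/k mm 18.5 yaw 56.3
```

```bash
python3 -m handwheel '{"offset":[[-0.1,0.1,0],[-0.23,0.2,-0.3],[-0.23,0.2,-0.7],[-0.23,0.2,-1.2],[-0.23,0.2,-1.8],[-0.23,0.2,-2.6],[-0.23,0.2,-3.4],[-0.23,0.2,-4.2],[-0.23,0.2,-4.6],[-0.23,0.2,-4.6]],"roll":[1.3,2.6,3.9,5.2,6.6,6.6,6.6,6.6,6.6,6.6]}' 85
python3 - <<'E'
from station import ctrl
import cv2,pickle
r=ctrl.get_image("wrist");pickle.dump((r,ctrl.get_obs()),open("w2.pkl","wb"))
cv2.imwrite("pics/w2.png",cv2.cvtColor(cv2.resize(r["img"],(800,600),interpolation=cv2.INTER_CUBIC),cv2.COLOR_RGB2BGR))
print(ctrl.get_obs()["tool_pos"])
E
```

```text
t: 3.2
tool_pos: [0.4349, 0.0156, 0.0923]
tool_rot: [2.992, -0.953, -0.01]
contact_force: [-0.4, -0.3, 0.6]
opening: 0.0849
[0.43637596 0.01547349 0.09427602]
```

View pics/w2.png

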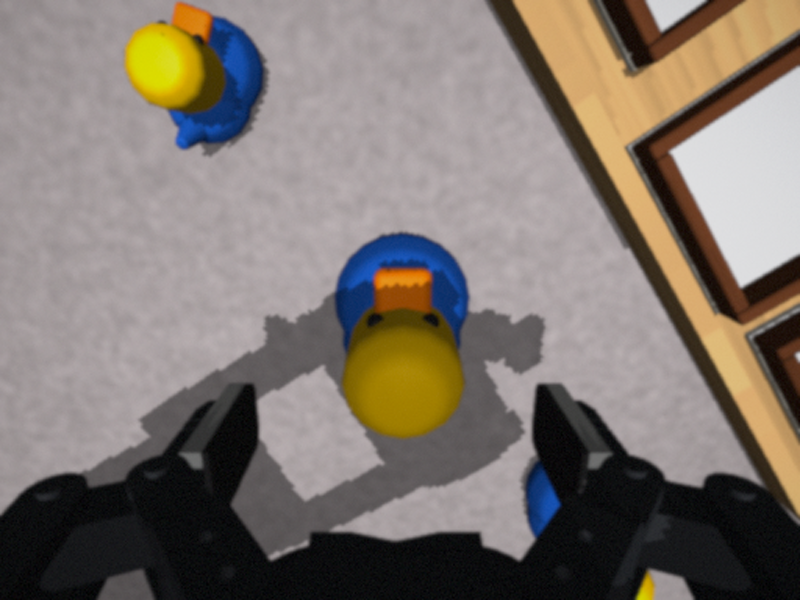

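```bash
python3 -m handwheel '{"offset":[[0,0,-0.3],[0,0,-0.6],[0,0,-0.85],[0,0,-1.0],[0,0,-1.05],[0,0,-1.05],[0,0,-1.05],[0,0,-1.05],[0,0,-1.05],[0,0,-1.05]],"roll":[0,0,0,0,0,0,0,0,0,0]}' 85 && python3 -m handwheel '{"offset":[[0,0,0],[0,0,0],[0,0,0],[0,0,0],[0,0,0],[0,0,0],[0,0,0],[0,0,0],[0,0,0],[0,0,0]],"roll":[0,0,0,0,0,0,0,0,0,0]}' 30 40
```

```text
t: 4.25
tool_pos: [0.4375, 0.0158, 0.0536]
tool_rot: [-2.994, 0.952, -0.001]
contact_force: [0.1, -0.8, 0.4]
opening: 0.0852
t: 5.25
tool_pos: [0.4376, 0.0157, 0.0536]
tool_rot: [-2.994, 0.952, -0.001]
contact_force: [-0.9, -0.3, 2.7]
opening: 0.0421
```

```bash
cat > ov.py <<'E'
import pickle,sys;from h import *
def rect(r,im,c,lx,ly,z,col,f,off):
    P=[proj(r,(c[0]+a*lx/2,c[1]+b*ly/2,z)) for a,b in((1,1),(1,-1),(-1,-1),(-1,1))]
    P=(np.array(P)+.5-off)*f;cv2.polylines(im,[np.round(P*16).astype(np.int32)],True,col,1,cv2.LINE_AA,4)
def run(r,x0,y0,w,h,f,out,X,Y0):
    im=cv2.resize(r["img"][y0:y0+h,x0:x0+w],None,fx=f,fy=f,interpolation=cv2.INTER_CUBIC);im=cv2.cvtColor(im,cv2.COLOR_RGB2BGR)
    off=np.array([x0,y0])
    for (lx,ly),y in zip(((.088,.07),(.104,.082),(.072,.058)),(Y0-.11,Y0,Y0+.11)):
        rect(r,im,(X,y),lx,ly,.032,(0,0,255),f,off);rect(r,im,(X,y),lx+.014,ly+.014,.032,(0,255,0),f,off);rect(r,im,(X,y),lx,ly,.014,(255,0,0),f,off)
    rect(r,im,(X,Y0),.15,.36,.026,(255,255,0),f,off)
    cv2.imwrite(out,im)
if __name__=="__main__":
    d=pickle.load(open("img0.pkl","rb"));w,o=pickle.load(open("w1.pkl","rb"))
    X,Y=float(sys.argv[1]),float(sys.argv[2])
    run(d["scene"],160,170,145,90,5,"pics/ov_scene%s.png"%sys.argv[3],X,Y)
    run(d["side"],175,150,80,105,5,"pics/ov_side%s.png"%sys.argv[3],X,Y)
    run(w,150,0,350,130,2.2,"pics/ov_w%s.png"%sys.argv[3],X,Y)
E
python3 ov.py 0.624 -0.030 a
```

```text
(no output)
```

View pics/ov_scenea.png

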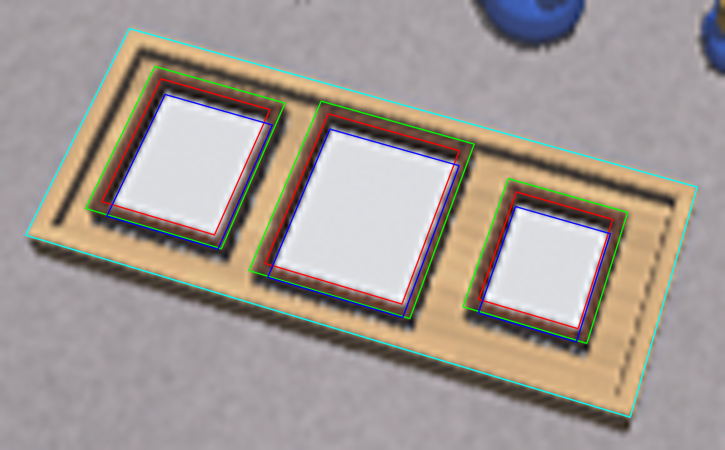

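View pics/ov_sidea.png

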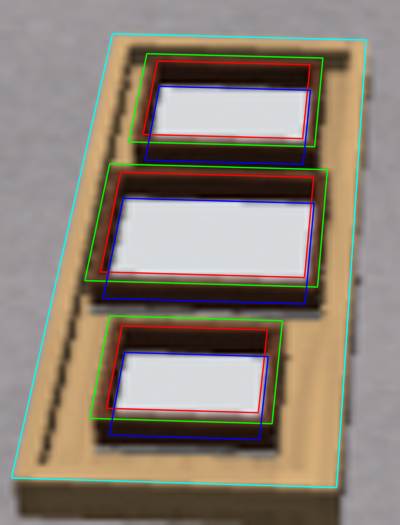

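View pics/ov_wa.png

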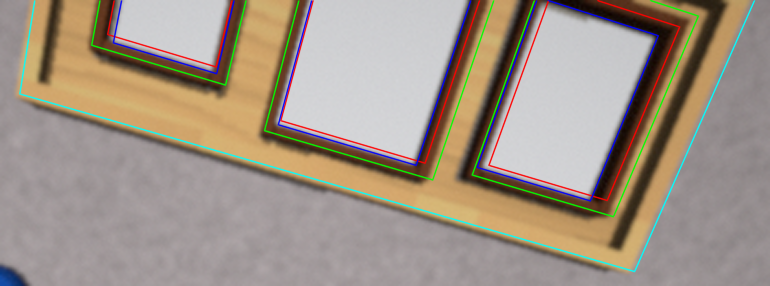

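```bash
python3 -m handwheel '{"offset":[[0,0,0.5],[0,0,1.2],[0,0,1.9],[0.6,-0.1,2.1],[1.3,-0.3,2.1],[2.1,-0.5,2.1],[2.9,-0.7,2.1],[3.7,-0.9,2.1],[4.3,-1.05,2.1],[4.66,-1.14,2.1]],"roll":[0,0,-0.5,-1.8,-3.1,-4.4,-5.7,-7,-8.2,-9.1]}'
python3 - <<'E'
from station import ctrl
import cv2,pickle
for n in ("wrist","scene","side"):
    r=ctrl.get_image(n);im=r["img"]
    if n=="scene": im=im[110:260,160:400]
    if n=="side": im=im[110:270,170:330]
    cv2.imwrite(f"pics/{n}3.png",cv2.cvtColor(cv2.resize(im,(500*im.shape[1]//im.shape[0],500) ,interpolation=cv2.INTER_CUBIC),cv2.COLOR_RGB2BGR))
o=ctrl.get_obs();print(o["tool_pos"],o["tool_rot"],o["opening"],o["contact_force"])
E
```

```text
t: 6.25
tool_pos: [0.6245, -0.0302, 0.1357]
tool_rot: [2.218, -2.224, -0.003]
contact_force: [-0.8, -0.6, -1.2]
opening: 0.0418
[ 0.62324609 -0.02980199  0.13588204] [ 2.22417998 -2.21664919 -0.00352867] 0.041862763819605915 [ 0.14992306  0.22799383 -0.42551771]
```

View pics/wrist3.png

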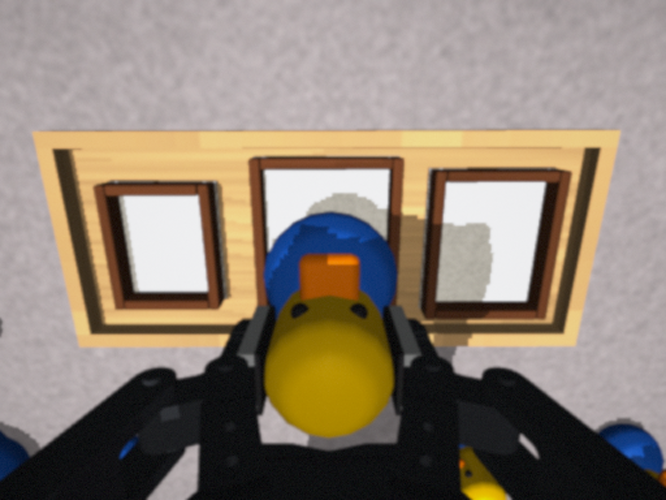

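View pics/scene3.png

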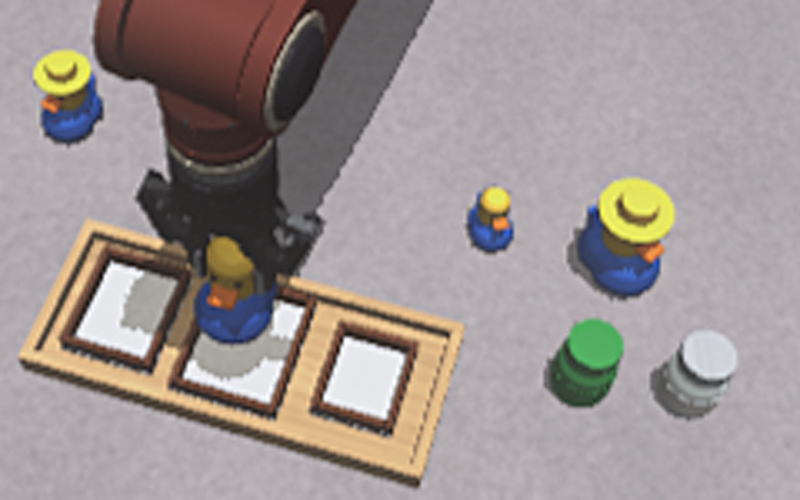

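View pics/side3.png

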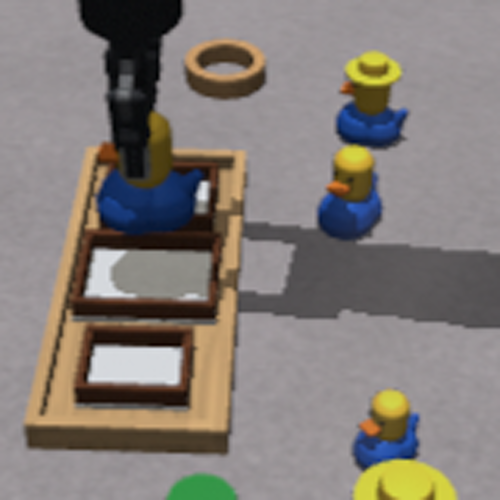

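```bash
cat > chk.py <<'E'
from fit import *
from station import ctrl
def blobat(m,u,v):
    nn,l,st,c=cv2.connectedComponentsWithStats(m.astype(np.uint8));i=min((i for i in range(1,nn) if st[i][4]>10),key=lambda i:np.hypot(*(c[i]-(u,v))));return l==i,c[i],st[i]
def fitduck(r,guess,L,z0,rng=.02,step=.001,occ=None):
    """fit blue+yellow+orange silhouette with head hull + body ellipse"""
    k=L/56;m=full(r["img"]);tgt=m["yel"]|m["ora"]|m["blu"]
    u,v=proj(r,(guess[0],guess[1],z0+.03*k))
    S=int(.07*k*r["fx"]/abs((np.array(r["T"])[:3,3]-[guess[0],guess[1],z0+.03])@-np.array(r["T"])[:3,2]))
    win=np.zeros(tgt.shape,bool);win[max(0,int(v)-S):int(v)+S,max(0,int(u)-S):int(u)+S]=1
    nn,l,st,c=cv2.connectedComponentsWithStats((tgt&win).astype(np.uint8));i=1+np.argmin([np.hypot(*(c[j]-(u,v)))-st[j][4]*.05 for j in range(1,nn)]);tgt=l==i
    best=(9,)
    for yaw in np.radians(np.atleast_1d(guess[2])):
      for dx in np.arange(-rng,rng+1e-6,step):
        for dy in np.arange(-rng,rng+1e-6,step):
          x,y=guess[0]+dx,guess[1]+dy
          I=np.zeros(tgt.shape,np.uint8)
          A,b=model(x,y,yaw,L,z0)
          B=np.vstack([circ((x,y),.028*k*f,z0+zz*k/1000,yaw,30,.021*k*f) for zz,f in ((0,.75),(4,.9),(10,1),(16,1),(22,.8))])
          for Q in (A,B):
            q=np.array((Q-np.array(r["T"])[:3,3])@np.array(r["T"])[:3,:3]);q=np.c_[q[:,0]/q[:,2]*r["fx"]+r["cx"],q[:,1]/q[:,2]*r["fy"]+r["cy"]]*16
            cv2.fillConvexPoly(I,cv2.convexHull(q.astype(np.float32)).astype(np.int32),1,cv2.LINE_8,4)
          a=I.astype(bool);c=1-(a&tgt).sum()/(a|tgt).sum()
          if c<best[0]: best=(c,x,y,np.degrees(yaw))
    return np.round(best,4)
E
python3 - <<'E'
from chk import *
import pickle
d=pickle.load(open("img0.pkl","rb"));w2,o=pickle.load(open("w2.pkl","rb"))
print("before scene",fitduck(d["scene"],(.4373,.0147,55),88,0,.012,.002))
print("before side",fitduck(d["side"],(.4373,.0147,55),88,0,.012,.002))
print("w2",o["tool_pos"],fitduck(w2,(.4373,.0147,55),88,0,.012,.002))
for n in ("side","scene"):
    r=ctrl.get_image(n);print(n,fitduck(r,(.622,-.03,0),88,.082,.016,.002))
E
```

```text
before scene [4.238e-01 4.353e-01 8.700e-03 5.500e+01]
before side [7.448e-01 4.373e-01 2.700e-03 5.500e+01]
w2 [0.43637596 0.01547349 0.09427602] [4.109e-01 4.333e-01 8.700e-03 5.500e+01]
side [ 0.3823  0.62   -0.032   0.    ]
scene [ 0.8286  0.606  -0.042   0.    ]
```

```bash
cat > dv.py <<'E'
from fit import *
def dov(r,ducks,win,f,out):
    x0,y0,w,h=win
    im=cv2.cvtColor(cv2.resize(r["img"][y0:y0+h,x0:x0+w],None,fx=f,fy=f,interpolation=cv2.INTER_CUBIC),cv2.COLOR_RGB2BGR)
    for x,y,yaw,L,z0 in ducks:
        k=L/56;yaw=np.radians(yaw)
        for Q,col in ((circ((x,y),.014*k,z0+.0315*k,0),(255,255,255)),(circ((x,y),.014*k,z0+.0546*k,0),(0,0,255)),(circ((x,y),.028*k,z0+.013*k,yaw,40,.021*k),(255,255,0)),
          (np.array([[x,y,z0+.0616*k],[x,y,z0+.04*k],[x+.0231*k*np.cos(yaw),y+.0231*k*np.sin(yaw),z0+.04*k]]),(0,255,0))):
            q=(np.array([proj(r,p) for p in Q])+.5-[x0,y0])*f
            cv2.polylines(im,[np.round(q*16).astype(np.int32)],False,col,1,cv2.LINE_AA,4)
    cv2.imwrite(out,im)
E
python3 - <<'E'
from dv import *;import pickle
from station import ctrl
w2,o=pickle.load(open("w2.pkl","rb"))
dov(w2,[(.4373,.0147,55,88,0)],(180,120,170,180),3.3,"pics/dv_w2.png")
r=ctrl.get_image("side");dov(r,[(.624,-.03,0,88,.0822)],(180,130,80,80),7,"pics/dv_side.png")
E
```

```text
(no output)
```

View pics/dv_w2.png

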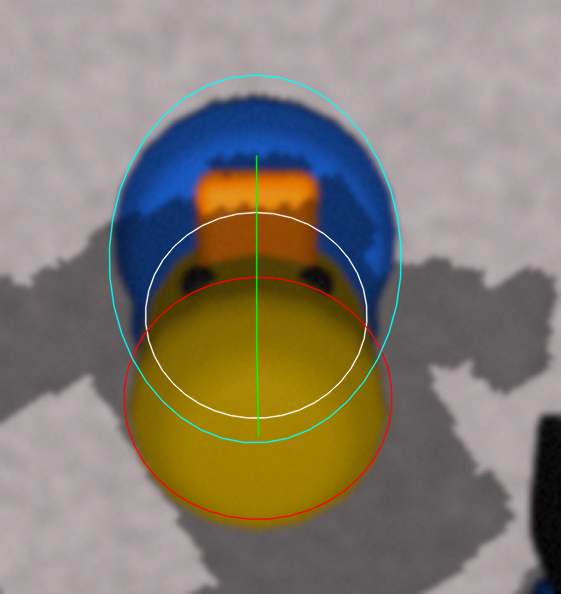

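View pics/dv_side.png

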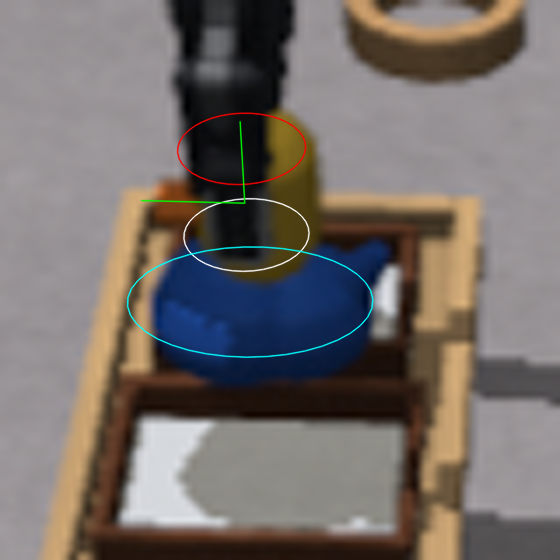

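```bash
python3 -m handwheel '{"offset":[[0.08,0,-0.3],[0.08,0,-0.6],[0.08,0,-0.9],[0.08,0,-1.1],[0.08,0,-1.3],[0.08,0,-1.4],[0.08,0,-1.5],[0.08,0,-1.58],[0.08,0,-1.63],[0.08,0,-1.67]],"roll":[0,0,0,0,0,0,0,0,0,0]}'
python3 - <<'E'
from station import ctrl
from dv import *
r=ctrl.get_image("side");dov(r,[(.624,-.03,0,88,.014)],(180,130,80,80),7,"pics/dv_side2.png")
o=ctrl.get_obs();print(o["tool_pos"],o["opening"],o["contact_force"])
E
```

```text
t: 7.55
tool_pos: [0.6271, -0.0298, 0.0707]
tool_rot: [-2.223, 2.219, -0.001]
contact_force: [-0.7, -0.9, -0.9]
opening: 0.0424
[ 0.62692172 -0.02981582  0.07037975] 0.04198243772032613 [-0.58916837 -0.58519315 -1.12545329]
```

View pics/dv_side2.png

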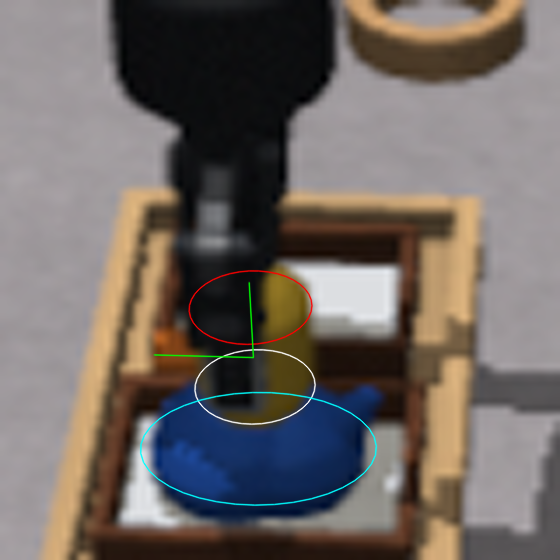

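```bash
python3 -m handwheel '{"offset":[[0,0,-0.02],[0,0,-0.04],[0,0,-0.06],[0,0,-0.07],[0,0,-0.07],[0,0,-0.07],[0,0,-0.07],[0,0,-0.07],[0,0,-0.07],[0,0,-0.07]],"roll":[0,0,0,0,0,0,0,0,0,0]}'
```

```text
t: 8.6
tool_pos: [0.6269, -0.0298, 0.0677]
tool_rot: [-2.224, 2.219, 0.0]
contact_force: [-0.6, 0.9, -0.7]
opening: 0.0419
```

```bash
python3 -m handwheel '{"offset":[[0,0,-0.02],[0,0,-0.03],[0,0,-0.03],[0,0,-0.03],[0,0,-0.03],[0,0,-0.03],[0,0,-0.03],[0,0,-0.03],[0,0,-0.03],[0,0,-0.03]],"roll":[0,0,0,0,0,0,0,0,0,0]}' && python3 -m handwheel '{"offset":[[0,0,0],[0,0,0],[0,0,0],[0,0,0],[0,0,0],[0,0,0.2],[0,0,0.7],[0,0,1.5],[0,0,2.4],[0,0,3.2]],"roll":[0,0,0,0,0,0,0,0,0,0]}' 75
```

```text
t: 9.6
tool_pos: [0.6272, -0.0299, 0.0676]
tool_rot: [-2.223, 2.219, -0.001]
contact_force: [-2.1, -0.7, 4.8]
opening: 0.042
t: 10.6
tool_pos: [0.6271, -0.0298, 0.1969]
tool_rot: [-2.223, 2.219, -0.002]
contact_force: [0.2, 0.0, -0.5]
opening: 0.0748
```

```bash
python3 -m handwheel '{"offset":[[-0.4,-0.2,0],[-1.0,-0.6,0],[-1.8,-1.0,0],[-2.6,-1.5,0],[-3.3,-1.9,0],[-3.9,-2.3,0],[-4.3,-2.5,0],[-4.4,-2.58,0],[-4.4,-2.58,-0.4],[-4.4,-2.58,-0.8]],"roll":[0.8,2.1,3.4,4.7,6.0,7.2,8.3,8.8,8.8,8.8]}' 85
python3 - <<'E'
from station import ctrl
import pickle
from dv import *
r=ctrl.get_image("wrist");o=ctrl.get_obs();pickle.dump((r,o),open("w4.pkl","wb"))
dov(r,[(.451,-.133,53,72,0)],(0,0,512,384),1.5,"pics/w4.png")
r=ctrl.get_image("side");dov(r,[(.624,-.03,0,88,.014)],(180,110,150,150),3.9,"pics/side4.png")
print(o["tool_pos"],o["tool_rot"])
E
```

```text
t: 11.6
tool_pos: [0.4514, -0.1332, 0.1624]
tool_rot: [2.978, -1.001, 0.003]
contact_force: [0.1, 0.7, -0.4]
opening: 0.0853
[ 0.44942187 -0.13210114  0.158522  ] [-2.97718244  1.00082865  0.00689799]
```

View pics/w4.png

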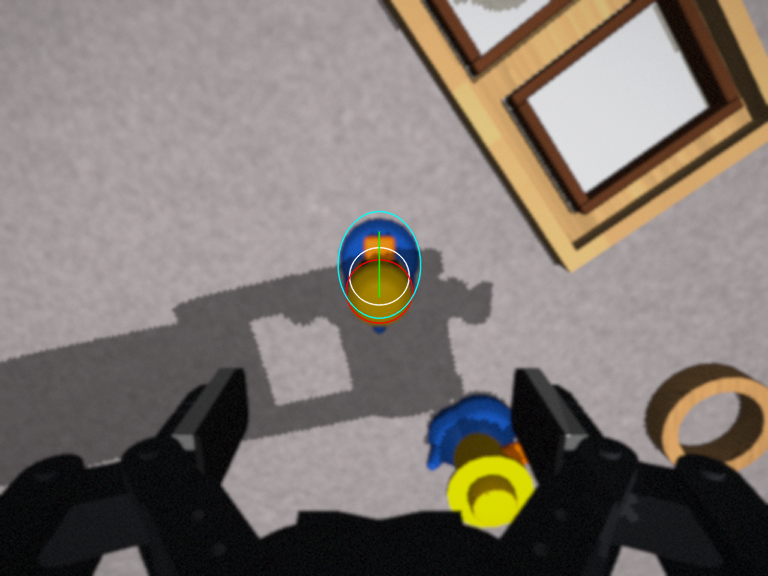

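View pics/side4.png

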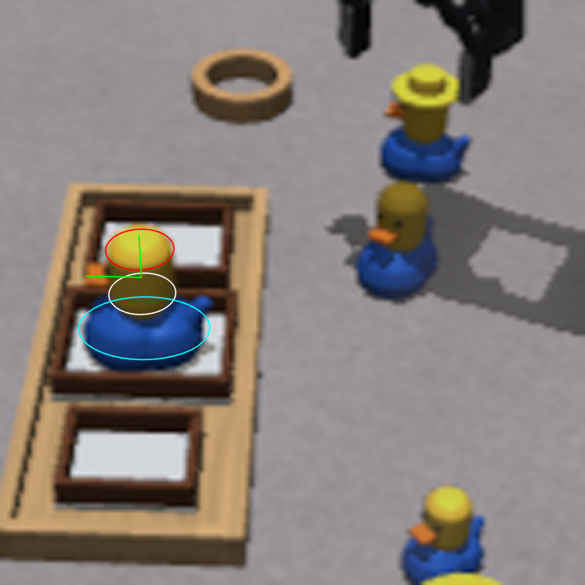

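```bash
python3 -m handwheel '{"offset":[[-0.04,-0.05,-0.4],[-0.04,-0.05,-1.0],[-0.04,-0.05,-1.6],[-0.04,-0.05,-2.1],[-0.04,-0.05,-2.5],[-0.04,-0.05,-2.8],[-0.04,-0.05,-2.95],[-0.04,-0.05,-3.05],[-0.04,-0.05,-3.05],[-0.04,-0.05,-3.05]],"roll":[0,0,0,0,0,0,0,0,0,0]}' 85 40
```

```text
t: 12.7
tool_pos: [0.4499, -0.1352, 0.0412]
tool_rot: [2.978, -0.999, 0.002]
contact_force: [-0.1, 0.0, -0.3]
opening: 0.0849
```

```bash
python3 -m handwheel '{"offset":[[0,0,0],[0,0,0],[0,0,0],[0,0,0],[0,0,0],[0,0,0],[0,0,0],[0,0,0],[0,0,0],[0,0,0]],"roll":[0,0,0,0,0,0,0,0,0,0]}' 22 40
```

```text
t: 13.7
tool_pos: [0.4496, -0.1352, 0.0409]
tool_rot: [2.978, -0.999, 0.001]
contact_force: [-1.0, 0.9, 5.6]
opening: 0.0344
```

```bash
python3 -m handwheel '{"offset":[[0,0,0.5],[0,0,1.2],[0.1,0,1.8],[0.7,0,2.0],[1.5,0,2.0],[2.3,-0.05,2.0],[3.1,-0.1,2.0],[3.8,-0.12,2.0],[4.2,-0.12,2.0],[4.38,-0.12,2.0]],"roll":[0,0,-0.5,-1.8,-3.1,-4.4,-5.7,-7,-8.1,-8.8]}'
python3 - <<'E'
from station import ctrl
from dv import *
r=ctrl.get_image("side");o=ctrl.get_obs();p=o["tool_pos"];print(p,o["opening"])
dov(r,[(.624,-.14,0,72,p[2]-.0409)],(180,110,80,80),7,"pics/side5.png")
r=ctrl.get_image("scene");dov(r,[(.624,-.14,0,72,p[2]-.0409)],(160,150,110,90),6,"pics/scene5.png")
E
```

```text
t: 14.7
tool_pos: [0.6251, -0.1395, 0.1188]
tool_rot: [2.22, -2.222, -0.003]
contact_force: [0.0, -0.8, -0.0]
opening: 0.034
[ 0.62539359 -0.13948574  0.11884136] 0.033980265829755815
```

View pics/side5.png

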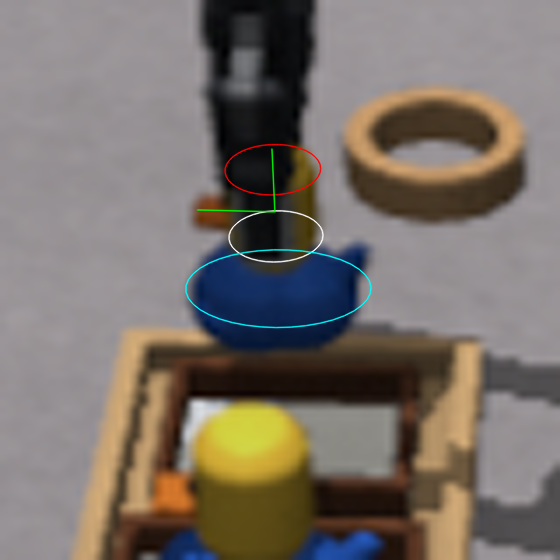

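View pics/scene5.png

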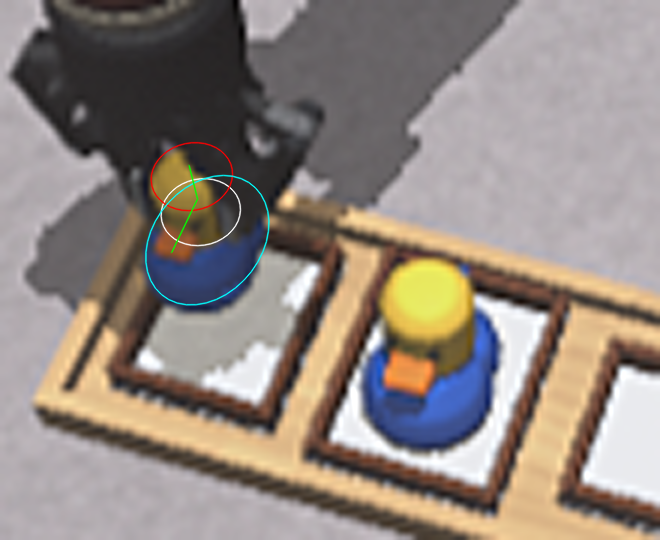

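```bash
python3 -m handwheel '{"offset":[[0,0,-0.3],[0,0,-0.6],[0,0,-0.9],[0,0,-1.1],[0,0,-1.25],[0,0,-1.35],[0,0,-1.45],[0,0,-1.52],[0,0,-1.57],[0,0,-1.6]],"roll":[0,0,0,0,0,0,0,0,0,0]}' && python3 -m handwheel '{"offset":[[0,0,-0.01],[0,0,-0.02],[0,0,-0.03],[0,0,-0.03],[0,0,-0.03],[0,0,-0.03],[0,0,-0.03],[0,0,-0.03],[0,0,-0.03],[0,0,-0.03]],"roll":[0,0,0,0,0,0,0,0,0,0]}'
python3 - <<'E'
from station import ctrl
from dv import *
r=ctrl.get_image("side");o=ctrl.get_obs();p=o["tool_pos"];print(p,o["opening"],o["contact_force"])
dov(r,[(.624,-.14,0,72,.014)],(180,110,80,80),7,"pics/side6.png")
r=ctrl.get_image("scene");dov(r,[(.624,-.14,0,72,.014)],(160,150,110,90),6,"pics/scene6.png")
E
```

```text
t: 15.8
tool_pos: [0.6246, -0.1398, 0.0566]
tool_rot: [-2.224, 2.219, -0.0]
contact_force: [-1.4, 0.3, -0.2]
opening: 0.0343
t: 16.8
tool_pos: [0.6245, -0.1398, 0.0553]
tool_rot: [2.224, -2.219, -0.0]
contact_force: [-0.4, -0.2, -0.7]
opening: 0.0341
[ 0.62449928 -0.13978931  0.05530201] 0.0339217812222032 [0.21598407 0.33108862 0.2807788 ]
```

View pics/scene6.png

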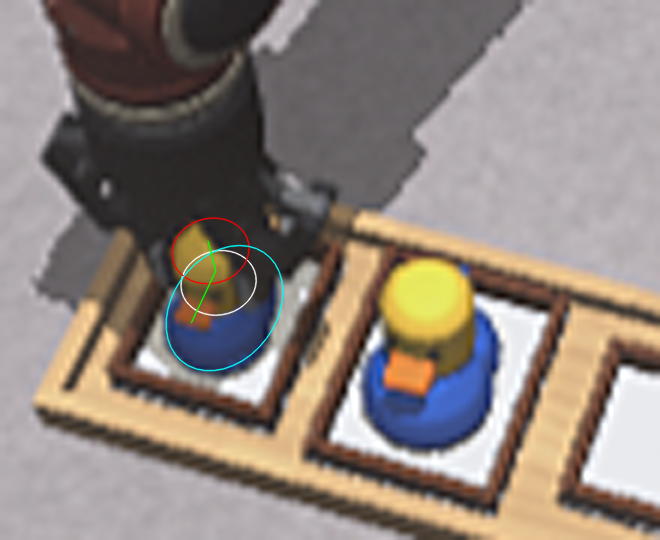

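```bash
python3 -m handwheel '{"offset":[[0,0,-0.01],[0,0,-0.02],[0,0,-0.03],[0,0,-0.03],[0,0,-0.03],[0,0,-0.03],[0,0,-0.03],[0,0,-0.03],[0,0,-0.03],[0,0,-0.03]],"roll":[0,0,0,0,0,0,0,0,0,0]}'
```

```text
t: 17.9
tool_pos: [0.6248, -0.1399, 0.055]
tool_rot: [-2.224, 2.219, -0.001]
contact_force: [-2.8, 1.4, 5.5]
opening: 0.0344
```

Contact. Release and rise.

```bash
python3 -m handwheel '{"offset":[[0,0,0],[0,0,0],[0,0,0],[0,0,0],[0,0,0],[0,0,0.2],[0,0,0.7],[0,0,1.5],[0,0,2.4],[0,0,3.4]],"roll":[0,0,0,0,0,0,0,0,0,0]}' 70
python3 - <<'E'
from station import ctrl
from dv import *
r=ctrl.get_image("side");o=ctrl.get_obs();p=o["tool_pos"];print(p,o["opening"],o["contact_force"])
dov(r,[(.624,-.14,0,72,.014),(.624,-.03,0,88,.014)],(180,110,100,100),6,"pics/side7.png")
E
```

```text
t: 18.9
tool_pos: [0.6239, -0.1396, 0.1912]
tool_rot: [2.223, -2.219, -0.002]
contact_force: [-0.7, -0.2, 0.6]
opening: 0.07
[ 0.62802711 -0.1409339   0.20097992] 0.0700798292655496 [2.63606987 0.12546416 5.73264967]
```

View pics/side7.png

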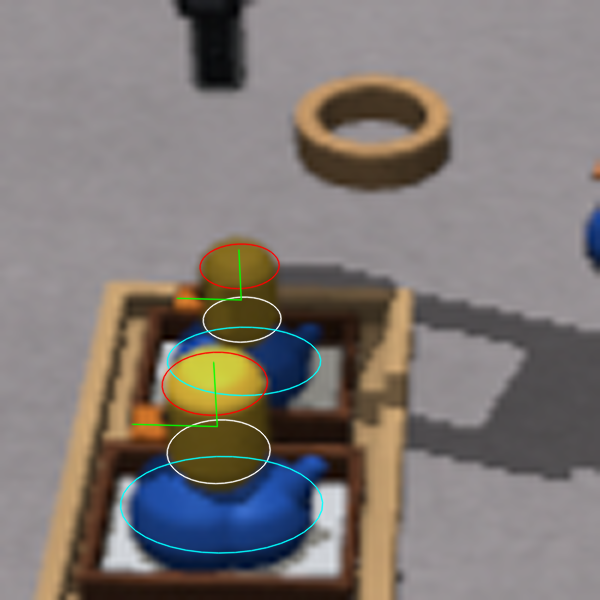

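```bash
python3 -m handwheel '{"offset":[[-0.4,0.6,0],[-1.0,1.5,0],[-1.7,2.5,0],[-2.4,3.5,0],[-3.0,4.5,0],[-3.6,5.4,0],[-4.2,6.2,0],[-4.7,6.9,0],[-4.9,7.15,0],[-4.9,7.15,-0.4]],"roll":[0.6,1.3,2.0,2.7,3.4,4.1,4.8,5.5,6,6]}' 85
python3 - <<'E'
from station import ctrl
import pickle
from dv import *
r=ctrl.get_image("wrist");o=ctrl.get_obs();pickle.dump((r,o),open("w8.pkl","wb"))
dov(r,[(.4305,.1478,36,56,0)],(0,0,512,384),1.5,"pics/w8.png")
dov(r,[(.4305,.1478,36,56,0)],(200,110,110,110),5,"pics/w8z.png")
print(o["tool_pos"],o["tool_rot"])
E
```

```text
t: 19.95
tool_pos: [0.4295, 0.1476, 0.1769]
tool_rot: [-2.8, 1.416, -0.008]
contact_force: [0.5, 0.8, -0.5]
opening: 0.0848
[0.42772303 0.14651273 0.17256354] [ 2.80146860e+00 -1.42032692e+00 -2.85943596e-04]
```

View pics/w8.png

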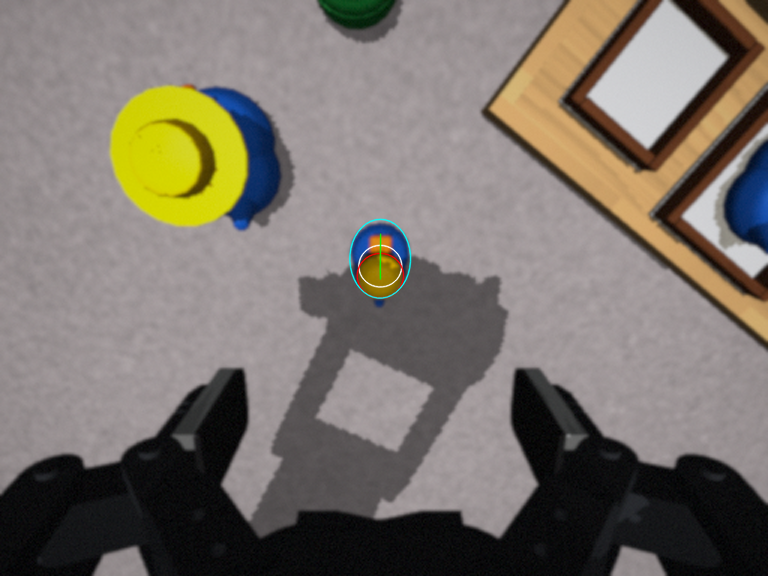

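View pics/w8z.png

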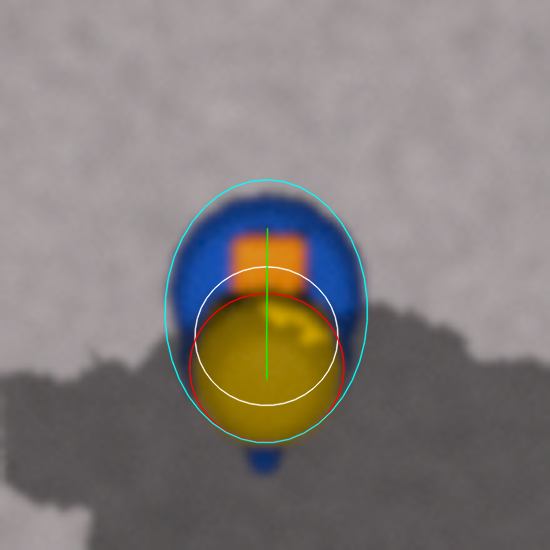

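```bash
python3 -m handwheel '{"offset":[[0,0,-0.5],[0,0,-1.1],[0,0,-1.7],[0,0,-2.3],[0,0,-2.8],[0,0,-3.2],[0,0,-3.4],[0,0,-3.5],[0,0,-3.5],[0,0,-3.5]],"roll":[0,0,0,0,0,0,0,0,0,0]}' 70 40
```

```text
t: 21.0
tool_pos: [0.4294, 0.1462, 0.035]
tool_rot: [-2.8, 1.423, -0.002]
contact_force: [0.7, 0.7, -0.1]
opening: 0.0701
```

```bash
python3 -m handwheel '{"offset":[[0,0,-0.07],[0,0,-0.13],[0,0,-0.18],[0,0,-0.18],[0,0,-0.18],[0,0,-0.18],[0,0,-0.18],[0,0,-0.18],[0,0,-0.18],[0,0,-0.18]],"roll":[0,0,0,0,0,0,0,0,0,0]}' && python3 -m handwheel '{"offset":[[0,0,0],[0,0,0],[0,0,0],[0,0,0],[0,0,0],[0,0,0],[0,0,0],[0,0,0],[0,0,0],[0,0,0]],"roll":[0,0,0,0,0,0,0,0,0,0]}' 15 35
```

```text
t: 22.0
tool_pos: [0.4285, 0.1462, 0.0269]
tool_rot: [2.801, -1.423, 0.0]
contact_force: [-0.1, -0.9, 0.3]
opening: 0.0701
t: 23.0
tool_pos: [0.4287, 0.1462, 0.0271]
tool_rot: [-2.8, 1.423, -0.0]
contact_force: [0.5, -0.7, 1.1]
opening: 0.0259
```

```bash
python3 -m handwheel '{"offset":[[0,0,0.5],[0,0,1.2],[0.2,-0.05,1.8],[0.9,-0.3,2.2],[1.8,-0.6,2.2],[2.7,-0.9,2.2],[3.5,-1.2,2.2],[4.2,-1.4,2.2],[4.7,-1.6,2.2],[4.9,-1.65,2.2]],"roll":[0,0,-0.4,-1.3,-2.2,-3.1,-4,-4.9,-5.6,-6]}'
python3 - <<'E'
from station import ctrl
from dv import *
r=ctrl.get_image("side");o=ctrl.get_obs();p=o["tool_pos"];print(p,o["opening"])
dov(r,[(.624,.08,0,56,p[2]-.0271)],(170,130,90,100),6,"pics/side9.png")
r=ctrl.get_image("scene");dov(r,[(.624,.08,0,56,p[2]-.0271)],(200,150,110,90),6,"pics/scene9.png")
E
```

```text
t: 24.0
tool_pos: [0.6257, 0.0792, 0.1141]
tool_rot: [2.219, -2.223, -0.001]
contact_force: [0.7, -0.1, -0.3]
opening: 0.0262
[0.62600411 0.07919219 0.11411351] 0.02604530948994749
```

View pics/side9.png

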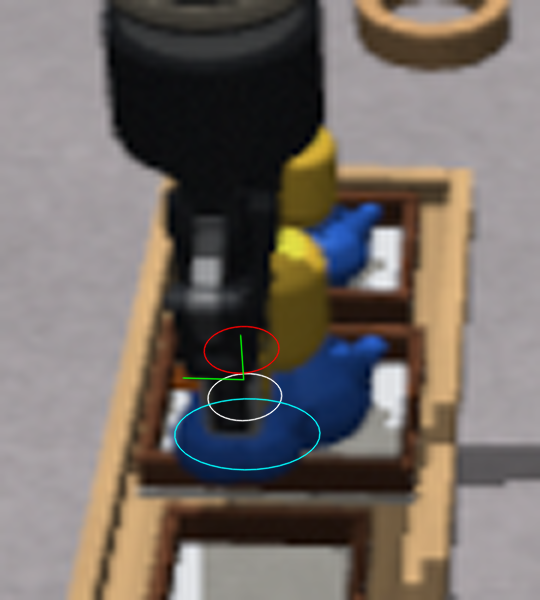

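View pics/scene9.png

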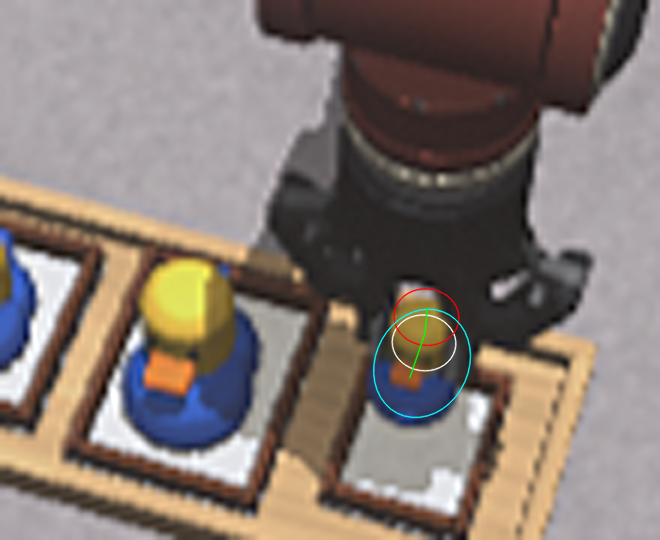

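```bash
python3 -m handwheel '{"offset":[[0,0,-0.3],[0,0,-0.6],[0,0,-0.9],[0,0,-1.15],[0,0,-1.35],[0,0,-1.5],[0,0,-1.6],[0,0,-1.7],[0,0,-1.75],[0,0,-1.78]],"roll":[0,0,0,0,0,0,0,0,0,0]}' && python3 -m handwheel '{"offset":[[0,0,-0.01],[0,0,-0.02],[0,0,-0.03],[0,0,-0.04],[0,0,-0.05],[0,0,-0.05],[0,0,-0.05],[0,0,-0.05],[0,0,-0.05],[0,0,-0.05]],"roll":[0,0,0,0,0,0,0,0,0,0]}'
```

```text
t: 25.1
tool_pos: [0.6247, 0.0802, 0.0438]
tool_rot: [-2.223, 2.219, -0.0]
contact_force: [-1.2, 1.3, -1.4]
opening: 0.0262
t: 26.1
tool_pos: [0.6245, 0.0802, 0.0417]
tool_rot: [-2.224, 2.219, -0.0]
contact_force: [0.3, -0.2, 0.1]
opening: 0.0261
```

```bash
python3 -m handwheel '{"offset":[[0,0,-0.01],[0,0,-0.02],[0,0,-0.03],[0,0,-0.03],[0,0,-0.03],[0,0,-0.03],[0,0,-0.03],[0,0,-0.03],[0,0,-0.03],[0,0,-0.03]],"roll":[0,0,0,0,0,0,0,0,0,0]}'
python3 - <<'E'
from station import ctrl
from dv import *
r=ctrl.get_image("scene");dov(r,[(.624,.08,0,56,.014)],(200,150,110,90),6,"pics/scene10.png")
E
```

```text
t: 27.1
tool_pos: [0.6247, 0.0802, 0.0411]
tool_rot: [-2.224, 2.219, -0.0]
contact_force: [-2.2, -0.3, 5.7]
opening: 0.0261
```

View pics/scene10.png

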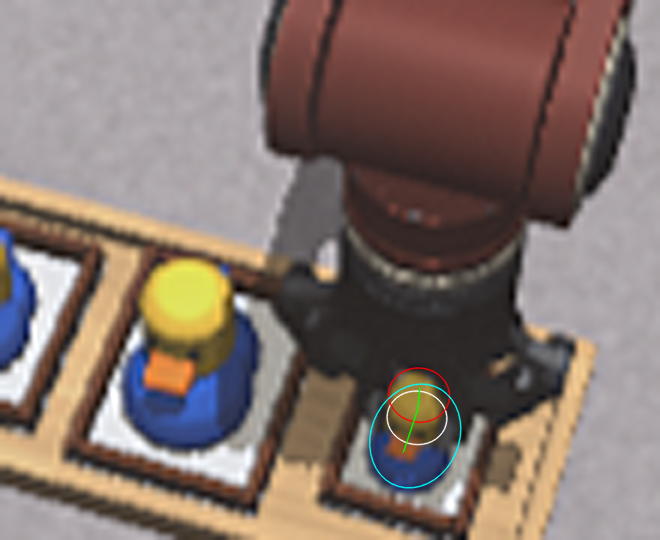

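Seated, contact felt. Open slightly and rise.

```bash
python3 -m handwheel '{"offset":[[0,0,0],[0,0,0],[0,0,0],[0,0,0],[0,0,0],[0,0,0.2],[0,0,0.7],[0,0,1.5],[0,0,2.5],[0,0,3.5]],"roll":[0,0,0,0,0,0,0,0,0,0]}' 50 && python3 -m handwheel '{"offset":[[-0.5,0,0.5],[-1.3,0,1.2],[-2.3,0,1.7],[-3.2,0,1.7],[-3.8,0,1.7],[-4,0,1.7],[-4,0,1.7],[-4,0,1.7],[-4,0,1.7],[-4,0,1.7]],"roll":[0,0,0,0,0,0,0,0,0,0]}'
python3 - <<'E'
from station import ctrl
from dv import *
import pickle
d0=pickle.load(open("img0.pkl","rb"))
D=[(.624,.08,0,56,.014),(.624,-.14,0,72,.014),(.624,-.03,0,88,.014)]
r=ctrl.get_image("side");dov(r,D,(170,110,100,130),4.6,"pics/sideF.png")
r=ctrl.get_image("scene");dov(r,D,(160,110,250,150),3.1,"pics/sceneF.png")
r=ctrl.get_image("wrist");dov(r,D,(0,0,512,384),1.5,"pics/wristF.png")
print(ctrl.get_obs()["tool_pos"],ctrl.get_obs()["opening"])
E
```

```text
t: 28.15
tool_pos: [0.6242, 0.0802, 0.1822]
tool_rot: [2.224, -2.219, -0.0]
contact_force: [0.3, -1.2, 0.6]
opening: 0.05
t: 29.15
tool_pos: [0.4651, 0.0801, 0.2483]
tool_rot: [2.223, -2.219, -0.001]
contact_force: [-0.1, -0.4, -0.1]
opening: 0.0502
[0.46481822 0.08015671 0.24824982] 0.04986336647601832
```

View pics/sideF.png

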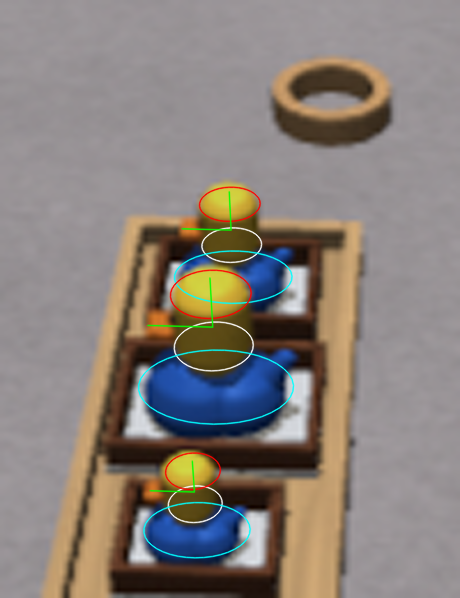

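View pics/sceneF.png

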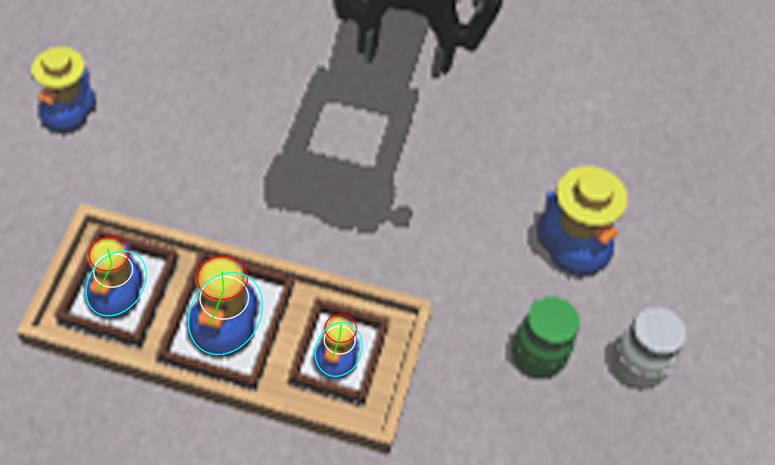

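View pics/wristF.png

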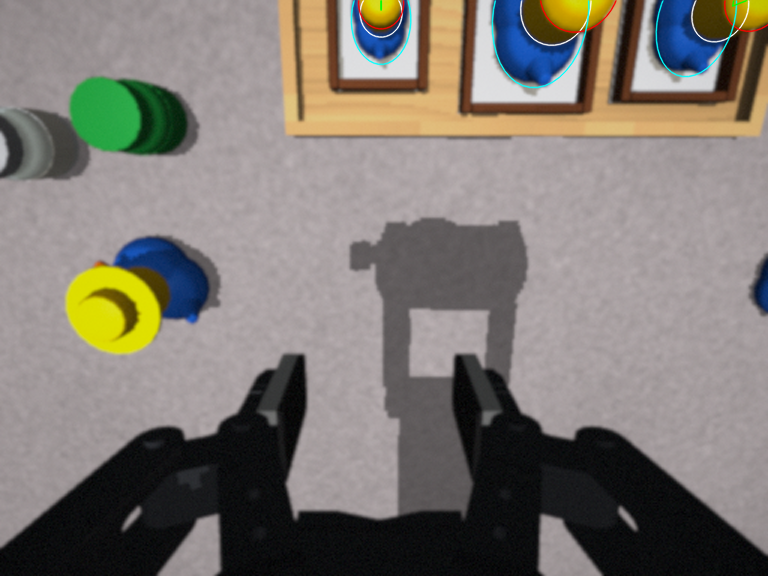

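All three ducks stand upright and centred in their nests, and the bystanders have not moved. The head circles match the barrels at (229,205), (210,295) and (192,470) in the side view. The arm is clear, so I'm handing in.

Run:
```python
from station import ctrl
print(ctrl.finish_job(), ctrl.get_obs()["t"])
```

```text
the job is handed in; nothing more can be done
the job is handed in; nothing more can be done
```

The three bareheaded ducks are in their matching nests, let go, and the job was handed in at about 29 s of the 88 s allowed. I gripped each duck by the head, turned it so the beak points along +x, and lowered it until the wrist force rose by about 5 N before opening the fingers.

**Last checks:** In the final side and scene pictures the ducks stand upright, and their outlines match the nest centres to within about 3 mm. The gripper is clear of everything. I compared the hatted ducks, jar and tape with their starting places only by eye in the final pictures, and they look unmoved.

**What disagreed:** An automatic silhouette fit of the large duck gave poor matches, so I dropped it and used outlines drawn over the pictures instead. Those showed the large duck sitting 3–4 mm off-centre in the grip. I corrected for that when placing it and moved the other two grasps to suit. The system gave no verdict on the result.

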